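# Slide a tube carrier over the sill and dock it in the sample loader

### The job

Load the tube carrier into the sample loader: hold it by its handle and slide it off the grey loading shelf, setting its nose down on the higher deck while its tail still rests on the shelf, then bring the tail up too, without lifting the carrier clear, tipping its tubes or letting it catch hard on the step. Push it gently home against the sprung contacts under the hood until the catch snaps in and keeps it there, then let go. Leave the bottles and the spare rack alone.

Things in the scene. Friction and masses are not known exactly. Their poses are not given: they have to be found in the camera images.
- loader: white sample loader fixed on the worktop, 240 mm deep (x), 212 mm wide (y). Origin: middle of the square front edge (sill) of its bare metal deck, on the deck surface, 45 mm above the worktop; +x leads level into the bay, z up. More than 40 N between carrier and loader counts as catching or ramming
- lane (a point): middle of the lane on the deck where the tapered mouth ends, 45 mm past the sill. Two grey guides 14 mm high leave a lane 142 mm wide from here to 195 mm past the sill; from 8 mm past the sill they taper in like a funnel, 160 mm wide at the mouth
- hood (a point): middle of the lower front edge of the white hood, 120 mm past the sill, 64 mm above the deck; the hood covers 120 to 240 mm past the sill and is 23 mm thick. The docking unit under it is clamped by the fitter anywhere in a 20 mm range and not measured: its rubber stops meet the carrier's nose between 160 and 180 mm past the sill. Feel for it
- shelf: grey loading shelf, 190 x 190 mm, on four levelling feet in front of the loader, fixed. Origin: centre of its flat top; x points toward the loader. Its rear edge is about 4 mm short of the loader's sill and its top 2.5 to 5.5 mm lower than the deck, different each time.
- carrier: flat-bottomed aluminium tube carrier with blue rims and handle, 160 mm long (x), 138 mm wide (y), 0.4 kg, with the tube rack standing loose in its recess. Origin: centre of its underside; +x points to its nose, which goes into the loader first; z up. Its edges are square. Stands on the shelf, nose toward the loader
- grip (a point): centre of the carrier's blue handle bar, 66 mm behind and 48 mm above the carrier's origin; the bar runs across (carrier y), 84 mm long, 12 mm thick (x), 28 mm high (34 to 62 mm above the underside). Pinch it fore and aft from above; 42 mm are free between bar and recess rim. Held there, the loaded carrier's nose droops by about 0.02 to 0.04 rad in the fingers
- nose (a point): middle of the lower front edge of the carrier, 80 mm ahead of its origin
- tail (a point): middle of the lower rear edge of the carrier, 80 mm behind its origin
- rack: white tube rack with yellow-capped sample tubes, 86 x 126 x 48 mm, 0.13 to 0.27 kg, loose in the carrier's recess 29.5 mm ahead of the carrier's origin and 5 mm above its underside. Origin: centre of its underside, z up
- contacts (a joint): sprung contacts of the docking unit, 8 mm in front of its stops: 0 = out, 0.008 m = nose at the rubber stops, which then yield about 1 mm per 8 N. They push back with about 3 N at first touch, 6 N at the stops. About 0.005 m when the carrier is held by the catch. A push of 14 to 20 N on the handle reaches the stops
- catch (a joint): sprung wedge in the deck, part of the docking unit: 0 = up, 0.003 m or more = ridden down by the nose over its last 28 mm of travel (a few N of drag). It snaps up into a slot in the carrier's underside 3 mm before the stops; let go, the carrier then springs back about 3 mm on to it
- reagent_red: small clear bottle with red cap, 56 mm across, 106 mm high, bystander; origin at the centre of its underside
- reagent_blue: small clear bottle with blue cap, 56 mm across, 106 mm high, bystander; origin at the centre of its underside
- spare_rack: whitish rack of small tubes, 94 x 136 x 43 mm, bystander; origin at the centre of its underside
There are look-alikes about, which are no part of the job. Leave any green or purple look-alike of the rack alone.

How it is judged:
By the outcome, as a careful person would: the job done as asked, in the order asked, and still so for the second after the job is handed in, with the robot touching nothing.
It also fails if it takes over 72 s, if anything falls off the work surface, if the arm or the gripper's body presses on something with over 40 N, if the wrist force passes 120 N, or if a joint passes its speed limit or range.

### The arm

A 6-joint arm with a two-finger parallel gripper is mounted at the origin on a cart in front of the work surface, level with it; the furniture and walls round the work are solid. World frame = base frame: x ahead of the robot, y to its left, z up, the work surface at z = 0. Lengths are in mm, angles in rad, forces in N, time in s.
With the tool pointing down it reaches from about 350 to 875 mm from the base axis. Payload 4.2 kg.
Tool frame: the origin (TCP) lies between the finger pads; the fingertips stand 25 mm ahead of it and the grasp point (between the pads) lies 6 mm ahead of it; z points along the fingers, y is the line along which they close (so a half turn about z gives the same grasp; the last joint's range is limited). The gripper opens to 85 mm and grips with 20 to 120 N. Pads are 22 mm wide; open, the fingers measure 114 mm over their backs; the gripper's body (76 mm by 85 mm) begins 54 mm behind the grasp point. The pads swing forward as they close: fully open they stand 13 mm farther back than shut.
Start: joints at [1.461, 0.385, 0.008, 0, -1.194, -0.259], TCP at [225.277, 582.966, 256.312] pointing down, gripper open.
Joint ranges: [-3.14, 3.14], [-1.21, 2.06], [-1.07, 1.41], [-3.16, 2.05], [-2.99, -0.16], [-3.1, 3.1]. Speed limits (rad/s): [2.79, 2.79, 3.14, 3.14, 3.14, 3.14].

### API

Orientations are given as a unit quaternion [x, y, z, w].
In Python, from bench import arm gives the robot as it stands.
- The arm moves only by the shell command python3 -m pendant 'ROWS'. ROWS is JSON, a list of rows, each a list of 7 numbers: the shift along the tool's x, y, z in m, then the turn, a rotation vector about the tool's x, y, z in degrees, then the finger opening in m, from 0 to 0.0854. In form: [[x, y, z, wx, wy, wz, fingers], ...]. A call has 1 to 12 rows; each row shifts and turns the commanded pose from where the row before left it, along the tool's axes as they then stand; what a row does not reach is not made up. A row lasts 1/10 s, in which the tool goes at most 50 mm and 8.59 degrees, less where a joint would pass 70% of its speed; a pose out of reach is approached as far as the arm can. A call is refused whole if a number of a shift passes 0.05 or a number of a turn 8.59, either way. A call with a gripper value outside its range is refused whole. The fingers move at their own pace and stop on an object; the grip force is fixed at half the most. Time passes only in rows, so rows that do not move let the fingers close. It gives the time, the measured TCP pose, the force, the opening and the grip force at its end, in the units of the state.
- arm.read_state(): the state, without advancing time (a new reading comes with each control period).
- arm.get_image(name): name is "scene" or "top"; returns a dict with "image" (480x640x3 uint8, red, green, blue), "fx", "fy", "cx", "cy" (pixels), "xyz" and "rotation" of the camera in the world. Camera axes: x right, y down, z forward; pixel columns grow to the right and rows downward; lengths in mm; the calibration is good to about 2 mm. A picture is of the moment at which its call begins. There is no depth.
- arm.job_done(): hands the job in; it is judged then, once.
The state is a dict: "clock": time; "joints": joint angles; "joint_vel": joint speeds; "joint_efforts": joint torques, N m; "position": TCP position; "ee_rot": TCP orientation; "contact_force": force on the tool from outside, world axes, zero at the start; "wrist_torque": the same for the moment, N m; "gripper_width": finger opening in mm; "grasp_force": force on a finger pad.
Only numpy, scipy, OpenCV 4.12 (cv2) and the standard library are available. Lean on these libraries where they do the work, as an engineer would, in place of code of your own. Each camera call takes 0.05 s, during which the arm holds its last target. There are 200 camera calls.

## Working session

There is one attempt and no reset: what is moved stays moved. The work goes in short steps, Python scripts to look and compute and a shell command to move; the robot and the scene stay as the last step left them, time stands still between calls to the robot, and variables do not carry over. Pictures are saved under pics/ and viewed, at most 10 in all, crops included, and the job is handed in when it is done.

```bash
mkdir -p pics; cat > h.py <<'E'
import numpy as np, cv2, json
from bench import arm
from scipy.spatial.transform import Rotation as R
def grab(n,f):
    d=arm.get_image(n); cv2.imwrite(f'pics/{f}.png',d['image'][:,:,::-1]); 
    np.savez(f'pics/{f}.npz',**{k:np.array(v) for k,v in d.items()}); return d
def load(f): return dict(np.load(f'pics/{f}.npz'))
def rot(d):
    r=np.array(d['rotation'],float); return r if r.shape==(3,3) else R.from_quat(r).as_matrix()
def cast(d,u,v,z):
    w=rot(d)@np.array([(u-d['cx'])/d['fx'],(v-d['cy'])/d['fy'],1.0]); p=np.array(d['xyz'],float)
    return p+w*(z-p[2])/w[2]
def proj(d,P):
    c=rot(d).T@(np.array(P,float)-d['xyz']); return d['cx']+d['fx']*c[0]/c[2], d['cy']+d['fy']*c[1]/c[2]
E
python3 - <<'E'
from h import *
for n in("scene","top"):
    d=grab(n,n+"0"); print(n,d['fx'],d['cx'],d['cy'],d['xyz'],np.round(rot(d),3).tolist())
s=arm.read_state(); print(s)
E
```

```text
scene 570.8626280458526 340.67167002118964 238.7660705332809 [-379.6153439  -786.67260803  641.93476329] [[0.592, -0.334, 0.734], [-0.806, -0.255, 0.534], [0.009, -0.908, -0.42]]
top 553.4442658272375 309.32212297095504 238.30091376981073 [ 315.19162034 -132.7536559  1371.2947484 ] [[-0.023, -0.982, 0.189], [-0.999, 0.029, 0.027], [-0.032, -0.188, -0.982]]
{'clock': 0.1, 'joints': array([ 1.46059827e+00,  3.85490624e-01,  6.77075147e-03, -4.04131342e-04,
       -1.19400323e+00, -2.58645280e-01]), 'joint_vel': array([-0.0005204 , -0.00014708,  0.00358368,  0.00077645,  0.00054093,
        0.00083045]), 'joint_efforts': array([-6.73150535e-04, -3.93316734e+01,  1.88931477e+01,  4.19800848e+00,
       -2.56807041e-03,  4.90381325e-06]), 'position': array([225.12871965, 582.54656309, 255.33211928]), 'ee_rot': array([ 9.83028325e-01, -1.83451218e-01, -1.15861309e-04,  9.74663194e-04]), 'contact_force': array([ 0.319806  , -0.03184453, -0.35992058]), 'wrist_torque': array([ 0.05207735,  0.0319798 , -0.02944732]), 'grasp_force': 0.0, 'gripper_width': 85.37500881417898}
```

View pics/scene0.png

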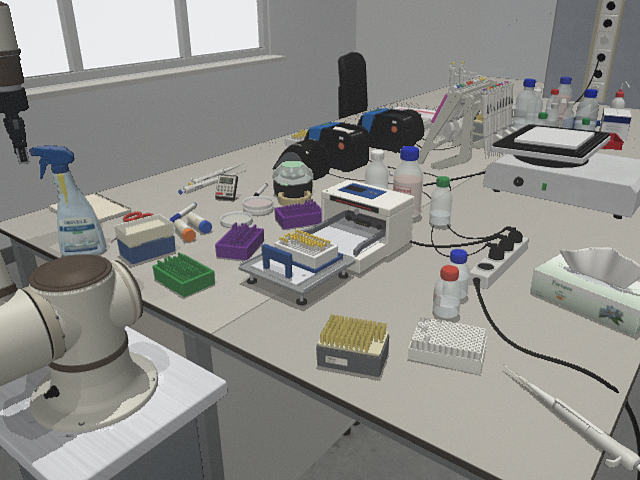

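View pics/top0.png

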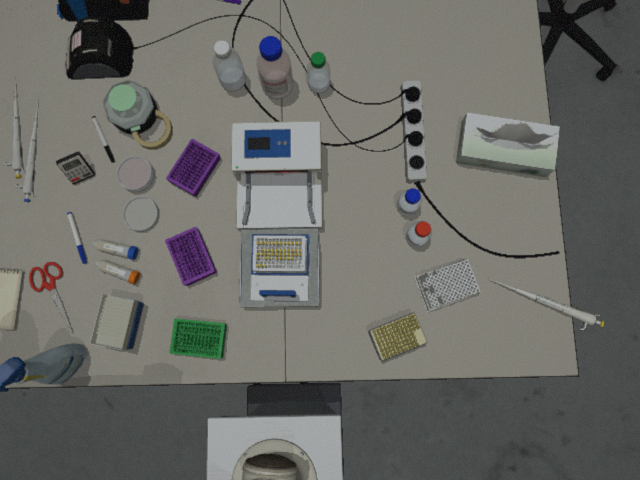

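Scene: the tube carrier with a yellow-capped white rack and blue handle stands on the grey shelf, at scene (295,262) and top (280,268). The loader is at top (278,175). Similar racks are at top (398,337) yellow on grey, (448,284) spare, (191,255) and (193,167) purple, and (198,338) green. Only the one in the blue-rimmed carrier on the shelf fits. I'll confirm that with an enlarged crop.

```bash
python3 - <<'E'
from h import *
t=cv2.imread('pics/top0.png')[115:315,225:335]; s=cv2.imread('pics/scene0.png')[170:310,235:420]
a=cv2.resize(t,None,fx=3,fy=3,interpolation=cv2.INTER_CUBIC); b=cv2.resize(s,None,fx=2.5,fy=2.5,interpolation=cv2.INTER_CUBIC)
o=np.zeros((600,800,3),np.uint8); o[:600,:330]=a; o[:350,335:335+b.shape[1]]=b[:,:465]
cv2.imwrite('pics/crop0.png',o)
for n in('top0','scene0'):
    d=load(n); im=d['image'].astype(np.uint8); h=cv2.cvtColor(im,cv2.COLOR_RGB2HSV)
    m=cv2.inRange(h,(105,110,40),(125,255,255))
    k,l,st,c=cv2.connectedComponentsWithStats(m)
    for i in range(1,k):
        if st[i,4]>25: 
            pts=np.argwhere(l==i)[:,::-1].astype(np.float32); print(n,st[i],c[i].round(1),[np.round(x,1) for x in cv2.minAreaRect(pts)])
E
```

```text
top0 [67  0 21 18 90] [78.1  8.4] [array([78. ,  6.8]), array([24.8, 11.8]), np.float64(29.7)]
top0 [57  4  4 13 26] [58.   9.6] [array([58.5, 10. ]), array([12.,  3.]), np.float64(90.0)]
top0 [259  36  23  25 436] [270.4  48. ] [array([270.5,  48. ]), array([23.3, 21.9]), np.float64(45.0)]
top0 [245 130  45  28 947] [268.8 143.1] [array([267. , 143.5]), array([27., 44.]), np.float64(90.0)]
top0 [405 189  16  15 178] [412.5 195.6] [array([412.6, 195.7]), array([14.2, 14.5]), np.float64(71.6)]
top0 [270 235  39  40 109] [296.1 262.7] [array([289. , 254.5]), array([39., 38.]), np.float64(90.0)]
top0 [ 77 245   9  18  86] [ 81.5 253.2] [array([ 81.7, 253.6]), array([18. ,  4.7]), np.float64(71.6)]
top0 [128 246  10  13 105] [132.2 252.2] [array([132.5, 252. ]), array([12.,  9.]), np.float64(90.0)]
top0 [251 268  18   7  27] [257.7 272.4] [array([259. , 272.8]), array([18. ,  4.8]), np.float64(16.4)]
top0 [260 291  35   6 155] [277.5 292.8] [array([277. , 293.5]), array([ 5., 34.]), np.float64(90.0)]
top0 [127 302  16  47 166] [134.7 324.3] [array([134.7, 325.4]), array([ 4.7, 47.5]), np
[... 779 characters left out ...]
409.3 152.9] [array([409., 153.]), array([14., 18.]), np.float64(90.0)]
scene0 [ 30 148  44  31 705] [ 53.3 159.1] [array([ 53.2, 158.6]), array([31.3, 40.6]), np.float64(75.4)]
scene0 [340 184  45  15 252] [363.4 191.5] [array([361.9, 190.7]), array([43.3, 10.1]), np.float64(14.5)]
scene0 [170 214  11   8  44] [175.  217.2] [array([174.8, 217.3]), array([ 4.2, 11.1]), np.float64(56.3)]
scene0 [199 221  13  12 125] [205.  226.5] [array([205. , 226.5]), array([11., 12.]), np.float64(90.0)]
scene0 [262 244  80  34 507] [288.8 259.7] [array([300.1, 263.5]), array([79.9, 30. ]), np.float64(6.8)]
scene0 [450 249  17  15 211] [458.3 256. ] [array([458., 256.]), array([14., 16.]), np.float64(90.0)]
```

View pics/crop0.png

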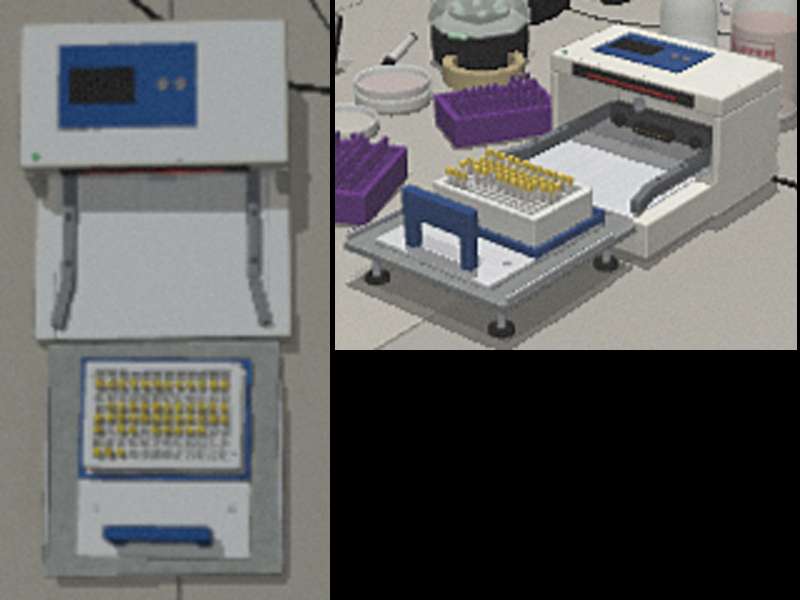

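The crop shows the white rack with yellow caps in the blue-rimmed carrier on the shelf, with the handle at crop (157,535). The loader sill runs along crop (37,338)–(290,333), and the lane guides' inner edges are at x≈76 and 248. Next I fit these edges to sub-pixel.

```bash
cat >> h.py <<'E'
def edge(d,p,q,w=3.0,n=25,sgn=0):
    """fit the strongest intensity edge near segment p-q; returns the two ends of the fitted line"""
    g=cv2.GaussianBlur(cv2.cvtColor(d['image'].astype(np.uint8),cv2.COLOR_RGB2GRAY).astype(np.float32),(0,0),.7)
    p=np.array(p,float);q=np.array(q,float);t=(q-p)/np.linalg.norm(q-p);m=np.array([-t[1],t[0]])
    o=np.arange(-w,w+.01,.1); P=[]
    for a in np.linspace(0.04,.96,n):
        x=(p+(q-p)*a)[None]+o[:,None]*m
        v=cv2.remap(g,x[:,0].astype(np.float32)[None],x[:,1].astype(np.float32)[None],cv2.INTER_CUBIC)[0]
        gr=np.gradient(v); gr=np.abs(gr) if sgn==0 else gr*sgn
        P.append(x[gr.argmax()])
    P=np.array(P,np.float32); vx,vy,x0,y0=cv2.fitLine(P,cv2.DIST_HUBER,0,.01,.01).ravel()
    e=np.array([vx,vy]);c=np.array([x0,y0]); r=np.median(np.abs((P-c)@np.array([-vy,vx])))
    return c+e*((p-c)@e), c+e*((q-c)@e), r
E
python3 - <<'E'
from h import *
d=load('top0'); C=lambda x,y:(225+x/3,115+y/3)
def show(n,p,q,z,**k):
    a,b,r=edge(d,C(*p),C(*q),**k); A,B=cast(d,*a,z),cast(d,*b,z); v=B-A
    print(n,a.round(1),b.round(1),'res',round(float(r),2),A.round(1)[:2],B.round(1)[:2],'L',np.linalg.norm(v).round(1),'ang',np.degrees(np.arctan2(v[1],v[0])).round(2)); return A,B
show('sill',(45,338),(280,333),45)
show('guideL in',(76,285),(76,215),45)
show('guideR in',(248,285),(248,215),59)
show('guideR in z45',(248,285),(248,215),45)
show('guideL out',(64,285),(64,215),59)
show('guideR out',(261,285),(261,215),59)
show('loaderL',(37,325),(37,220),45); show('loaderR',(290,325),(290,220),45)
show('shelf L',(48,560),(48,360),41); show('shelf R',(283,560),(283,360),41); show('shelf front',(60,575),(270,575),41)
show('rim L',(80,470),(82,365),50); show('rim R',(252,470),(252,365),50)
show('rim front',(90,357),(245,357),50)
show('white floor L',(78,550),(78,490),45);show('white floor R',(250,550),(250,490),45)
show('h back',(108,543),(206,543),103,w=1.7); show('h front',(108,526),(206,526),103,w=1.7)
show('h L',(103,528),(103,541),103,w=2); show('h R',(212,528),(212,541),103,w=2)
s=arm.read_state(); print(R.from_quat(s['ee_rot']).as_matrix().round(3))
d=load('scene0')
for z in (100,105): 
  for y in(-18,-102): print(z,y,np.round(proj(d,[459,y,z]),1))
E
```

```text
sill [240.  227.3] [318.3 226.1] res 0.09 [602.6  73.2] [ 599.9 -119.5] L 192.8 ang -90.81
guideL in [250.2 210. ] [250.4 186.7] res 0.07 [645.7  48. ] [705.5  47.2] L 59.8 ang -0.79
guideR in [307.1 210. ] [306.9 186.7] res 0.08 [637.9 -93.3] [696.9 -94.1] L 59.0 ang -0.75
guideR in z45 [307.1 210. ] [306.9 186.7] res 0.08 [641.3 -92.9] [701.  -93.7] L 59.6 ang -0.75
guideL out [244.8 209.9] [245.8 186.6] res 0.2 [642.8  59.4] [701.8  56.7] L 59.1 ang -2.57
guideR out [312. 210.] [312.  186.7] res 0.02 [ 637.5 -105.3] [ 696.5 -106.6] L 59.0 ang -1.22
loaderL [236.8 223.3] [236.6 188.3] res 0.17 [612.9  81.1] [702.3  81.7] L 89.4 ang 0.34
loaderR [321.2 223.3] [321.2 188.3] res 0.0 [ 606.7 -126.6] [ 695.5 -129.1] L 88.9 ang -1.55
shelf L [240.2 301.7] [240.4 235. ] res 0.14 [420.6  73.2] [584.1  72.9] L 163.5 ang -0.11
shelf R [318.  301.6] [319.7 235. ] res 0.31 [ 415.9 -114. ] [ 578.4 -122.2] L 162.7 ang -2.9
shelf front [245.  306.7] [315.  306.1] res 1.12 [408.3  61.7] [ 405.4 -106.4] L 168.1 ang -91.01
rim L [251.9 271.7] [253.2 236.7] res 0.15 [491.3  43.6] [577.1  40. ] L 85.9
[... 196 characters left out ...]
e floor L [250.  298.3] [250.9 278.3] res 0.14 [427.8  48.9] [475.8  46.6] L 48.1 ang -2.8
white floor R [307.  298.3] [307.9 278.3] res 0.13 [424.3 -87.8] [472.2 -91. ] L 48.0 ang -3.75
h back [261. 296.] [293.7 296.1] res 0.23 [427.4  15.7] [425.4 -59.3] L 75.1 ang -91.53
h front [261.  289.8] [293.7 289.8] res 0.0 [441.6  15.6] [439.6 -59.6] L 75.2 ang -91.5
h L [258.5 291.3] [260.  295.1] res 0.26 [438.3  21.4] [429.6  18. ] L 9.3 ang -158.46
h R [295.1 291.1] [296.2 295.2] res 0.15 [436.5 -62.9] [427.2 -65.1] L 9.6 ang -166.58
[[ 0.933 -0.361 -0.001]
 [-0.361 -0.933 -0.002]
 [ 0.     0.002 -1.   ]]
100 -18 [282.2 246.2]
100 -102 [312.1 256.5]
105 -18 [282.2 244.1]
105 -102 [312.  254.4]
```

```bash
python3 -m pendant '[[0,0,-0.05,0,0,0,0.04],[0,0,-0.05,0,0,0,0.04],[0,0,-0.05,0,0,0,0.04],[0.032,0.038,0,0,0,0,0.04],[0.032,0.038,0,0,0,0,0.04],[0.032,0.038,0,0,0,0,0.04],[0.032,0.038,0,0,0,0,0.04],[0.032,0.038,0,0,0,0,0.04],[0.032,0.038,0,0,0,0,0.04],[0.032,0.038,0,0,0,0,0.04],[0.032,0.038,0,0,0,0,0.04],[0.032,0.038,0,0,0,0,0.04]]'
python3 -m pendant '[[0.032,0.038,0,0,0,0,0.04],[0.032,0.038,0,0,0,0,0.04],[0.032,0.038,0,0,0,0,0.04],[0,0,0.02,0,0,8.5,0.04],[0,0,0.02,0,0,8.5,0.04],[0,0,0.02,0,0,8.5,0.04],[0,0,0.02,0,0,8.5,0.04],[0,0,0.02,0,0,8.5,0.04],[0,0,0.02,0,0,8.5,0.04],[0,0,0.02,0,0,8.5,0.04],[0,0,0.02,0,0,8.5,0.04],[0,0,0.02,0,0,2.5,0.04]]'
cat > st.py <<'E'
from h import *
import sys
s=arm.read_state(); M=R.from_quat(s['ee_rot']).as_matrix()
print('t',round(s['clock'],2),'pos',s['position'].round(1),'F',s['contact_force'].round(1),'T',s['wrist_torque'].round(2),'w',round(s['gripper_width'],1),'g',round(s['grasp_force'],1))
# tool x nominal = -world y : yaw of tool x +90 ; pitch: nose-up angle from tool y (=-carrier x)
print('yaw',np.degrees(np.arctan2(M[1,0],M[0,0])).round(2)+90,'noseup deg',np.degrees(np.arcsin(-M[2,1])).round(2),'roll(tool x z)',np.degrees(np.arcsin(M[2,0])).round(2))
if len(sys.argv)>3:
    t=np.array(list(map(float,sys.argv[1:4]))); print('tool shift',(M.T@(t-s['position'])).round(1))
E
python3 st.py 433.3 -22 140
```

```text
clock: 1.3
position: [370.4, 158.0, 406.2]
ee_rot: [0.983, -0.183, -0.0, -0.0]
contact_force: [2.1, 0.8, -0.5]
gripper_width: 40.4
grasp_force: 0.0
clock: 2.5
position: [418.7, 19.1, 225.3]
ee_rot: [-0.696, 0.718, 0.0, -0.0]
contact_force: [0.6, -0.1, -0.5]
gripper_width: 39.8
grasp_force: 0.0
t 2.5 pos [418.7  19.1 225.3] F [ 0.6 -0.1 -0.5] T [ 0.01  0.03 -0.02] w 39.8 g 0.0
yaw -1.8400000000000034 noseup deg -0.03 roll(tool x z) 0.0
tool shift [ 40.6 -16.   85.3]
```

```bash
python3 -m pendant '[[0.02,-0.008,0.02,0,0,0,0.04],[0.0206,-0.008,0.02,0,0,0,0.04],[0,0,0.02,0,0,0,0.04],[0,0,0.025,0,0,0,0.04],[0,0,0,0,0,0,0.04]]'; python3 st.py 433.3 -22 95.5
```

```text
clock: 3.0
position: [431.4, -22.7, 138.5]
ee_rot: [-0.696, 0.718, 0.002, -0.003]
contact_force: [-0.5, 0.2, -0.0]
gripper_width: 39.9
grasp_force: 0.0
t 3.0 pos [431.4 -22.7 138.5] F [-0.5  0.2 -0. ] T [ 0.    0.06 -0.06] w 39.9 g 0.0
yaw -1.7099999999999937 noseup deg -0.45 roll(tool x z) 0.11
tool shift [-0.8 -2.2 43. ]
```

```bash
python3 -m pendant '[[-0.0005,-0.0015,0.02,0,0,0,0.04],[0,0,0.02,0,0,0,0.04],[0,0,0.0025,0,0,0,0.04],[0,0,0,0,0,0,0.04],[0,0,0,0,0,0,0.04]]'; python3 st.py 433.3 -22 95.5; python3 - <<'E'
from h import *
d=grab('scene','scene1'); im=d['image'][200:310,230:380].astype(np.uint8)
cv2.imwrite('pics/crop1.png',cv2.resize(im,None,fx=5,fy=5,interpolation=cv2.INTER_CUBIC)[:,:,::-1])
E
```

```text
clock: 3.5
position: [436.3, -21.1, 100.1]
ee_rot: [-0.697, 0.717, -0.001, 0.001]
contact_force: [-0.5, 0.3, 0.1]
gripper_width: 40.3
grasp_force: 0.0
t 3.5 pos [436.3 -21.1 100.1] F [-0.5  0.3  0.1] T [ 0.06  0.01 -0.  ] w 40.3 g 0.0
yaw -1.5999999999999943 noseup deg 0.13 roll(tool x z) -0.03
tool shift [1.  3.  4.6]
```

View pics/crop1.png

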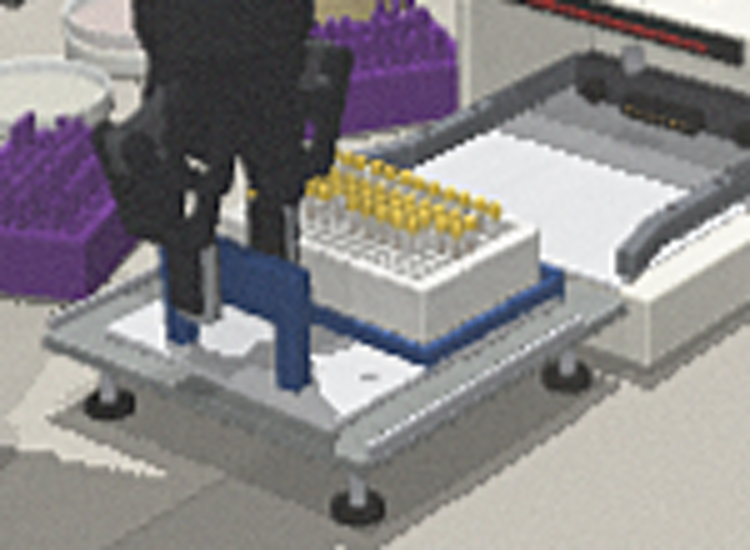

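The crop shows the fingers straddling the blue bar at crop (230,270), clear of the rack. I'll let it settle and read the state again.

```bash
python3 -m pendant '[[0,0,0,0,0,0,0.04],[0,0,0,0,0,0,0.04]]'; python3 st.py 433.3 -22 95.5
```

```text
clock: 3.75
position: [435.8, -21.3, 99.5]
ee_rot: [-0.697, 0.717, -0.0, 0.001]
contact_force: [-0.4, -0.2, -0.0]
gripper_width: 39.9
grasp_force: 0.0
t 3.75 pos [435.8 -21.3  99.5] F [-0.4 -0.2 -0. ] T [-0.02  0.03  0.01] w 39.9 g 0.0
yaw -1.6200000000000045 noseup deg 0.08 roll(tool x z) -0.03
tool shift [0.8 2.5 4. ]
```

```bash
python3 -m pendant '[[0.0007,0.0025,0.0035,0,0,0,0.04],[0,0,0,0,0,0,0.04],[0,0,0,0,0,0,0],[0,0,0,0,0,0,0],[0,0,0,0,0,0,0],[0,0,0,0,0,0,0],[0,0,0,0,0,0,0],[0,0,0,0,0,0,0]]'; python3 st.py 433.3 -22 95.5;sleep 0; python3 -m pendant '[[0,0,0,0,0,0,0],[0,0,0,0,0,0,0]]';python3 st.py
```

```text
clock: 4.55
position: [433.6, -21.9, 95.6]
ee_rot: [-0.697, 0.717, -0.0, 0.001]
contact_force: [1.9, -0.7, 1.7]
gripper_width: 11.5
grasp_force: 59.3
t 4.55 pos [433.6 -21.9  95.6] F [ 1.9 -0.7  1.7] T [-0.11 -0.49 -0.1 ] w 11.5 g 59.3
yaw -1.6099999999999994 noseup deg 0.09 roll(tool x z) -0.02
tool shift [0.1 0.3 0.1]
clock: 4.75
position: [433.6, -21.9, 95.6]
ee_rot: [-0.697, 0.717, -0.0, 0.001]
contact_force: [3.0, -0.9, 1.9]
gripper_width: 11.2
grasp_force: 59.4
t 4.75 pos [433.6 -21.9  95.6] F [ 3.  -0.9  1.9] T [-0.22 -0.66 -0.12] w 11.2 g 59.4
yaw -1.6099999999999994 noseup deg 0.08 roll(tool x z) -0.01
```

```bash
python3 -m pendant '[[-0.0006,0.0008,-0.0001,1.25,0,-0.2,0],[-0.0006,0.0008,-0.0001,1.25,0,-0.2,0],[0,0,0,0,0,0,0]]'; python3 st.py;  python3 -m pendant '[[-0.0006,0.0008,-0.0001,1.25,0,-0.2,0],[-0.0006,0.0008,-0.0002,1.25,0,-0.2,0],[0,0,0,0,0,0,0],[0,0,0,0,0,0,0]]'; python3 st.py; python3 - <<'E'
from h import *
d=grab('scene','scene2'); im=d['image'][200:310,250:410].astype(np.uint8)
cv2.imwrite('pics/crop2.png',cv2.resize(im,None,fx=5,fy=5,interpolation=cv2.INTER_CUBIC)[:,:,::-1])
E
```

```text
clock: 5.05
position: [431.2, -21.3, 96.1]
ee_rot: [-0.7, 0.714, -0.016, 0.015]
contact_force: [2.6, -4.4, 3.8]
gripper_width: 11.1
grasp_force: 59.7
t 5.05 pos [431.2 -21.3  96.1] F [ 2.6 -4.4  3.8] T [-1.19 -0.36 -0.15] w 11.1 g 59.7
yaw -1.2000000000000028 noseup deg 2.55 roll(tool x z) 0.05
clock: 5.45
position: [429.1, -20.5, 96.4]
ee_rot: [-0.701, 0.712, -0.031, 0.029]
contact_force: [0.6, -5.3, 11.9]
gripper_width: 11.3
grasp_force: 60.7
t 5.45 pos [429.1 -20.5  96.4] F [ 0.6 -5.3 11.9] T [-1.63  0.3  -0.26] w 11.3 g 60.7
yaw -0.8400000000000034 noseup deg 4.92 roll(tool x z) 0.13
```

View pics/crop2.png

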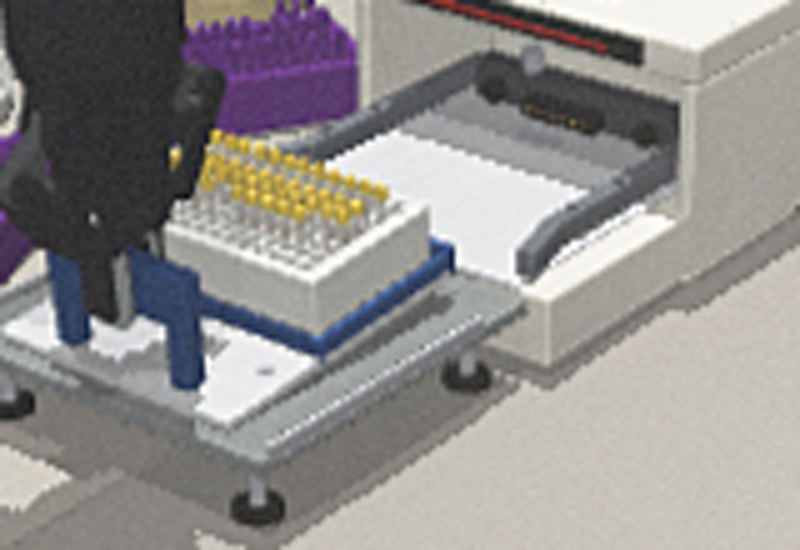

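The crop shows the nose tilted up, with its shadow under the rim at crop (430,300), while the tail still rests on the shelf. Next I ease the press and advance in steps.

```bash
python3 -m pendant '[[-0.0009,0,-0.0005,0,0,0,0],[0,-0.005,0.0004,0,0,0,0],[0,-0.005,0.0004,0,0,0,0],[0,-0.005,0.0004,0,0,0,0]]'; python3 st.py; python3 -m pendant '[[0,-0.005,0.0004,0,0,0,0],[0,-0.003,0.0003,0,0,0,0],[0,0,0,0,0,0,0]]'; python3 st.py; python3 - <<'E'
from h import *
d=grab('scene','scene3'); im=d['image'][205:295,280:410].astype(np.uint8)
t=grab('top','top3')['image'][180:310,230:330].astype(np.uint8)
o=np.zeros((585,800,3),np.uint8); a=cv2.resize(t,None,fx=3.5,fy=3.5,interpolation=cv2.INTER_CUBIC); b=cv2.resize(im,None,fx=3.4,fy=3.4,interpolation=cv2.INTER_CUBIC)
o[:a.shape[0],:350]=a; o[:b.shape[0],355:355+b.shape[1]]=b
cv2.imwrite('pics/crop3.png',o[:,:,::-1])
E
```

```text
clock: 5.9
position: [435.9, -21.3, 95.5]
ee_rot: [-0.701, 0.713, -0.026, 0.021]
contact_force: [-23.3, 6.0, 35.4]
gripper_width: 11.2
grasp_force: 83.4
t 5.9 pos [435.9 -21.3  95.5] F [-23.3   6.   35.4] T [1.81 7.88 0.04] w 11.2 g 83.4
yaw -0.980000000000004 noseup deg 3.78 roll(tool x z) 0.41
clock: 6.2
position: [441.2, -22.6, 95.4]
ee_rot: [-0.701, 0.713, -0.025, 0.018]
contact_force: [-25.9, 3.2, 38.2]
gripper_width: 11.4
grasp_force: 85.8
t 6.2 pos [441.2 -22.6  95.4] F [-25.9   3.2  38.2] T [1.01 8.36 0.04] w 11.4 g 85.8
yaw -1.0100000000000051 noseup deg 3.44 roll(tool x z) 0.54
```

View pics/crop3.png

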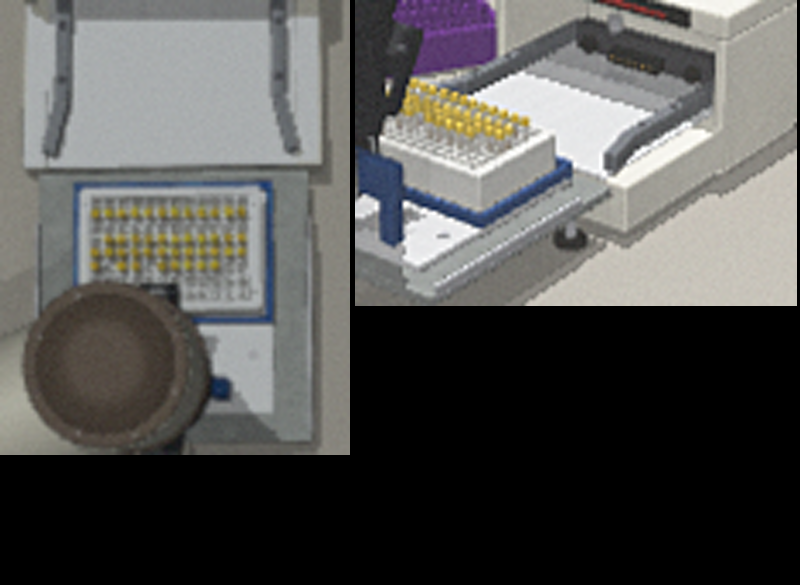

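The crop shows the nose still about 15 mm short of the sill and centred between the guides. The tail is pressed too hard: Fz is 38 N, with friction dragging at 26 N. I'll raise it gently.

```bash
python3 -m pendant '[[0,0,-0.001,0,0,0,0],[0,0,0,0,0,0,0]]'; python3 st.py; python3 -m pendant '[[0,0,-0.001,0,0,0,0],[0,0,0,0,0,0,0]]'; python3 st.py 441 -19.8 96.5
```

```text
clock: 6.5
position: [446.6, -20.9, 96.0]
ee_rot: [-0.701, 0.712, -0.028, 0.024]
contact_force: [-6.5, -1.4, 7.6]
gripper_width: 11.2
grasp_force: 62.0
t 6.5 pos [446.6 -20.9  96. ] F [-6.5 -1.4  7.6] T [-0.36  2.64 -0.03] w 11.2 g 62.0
yaw -0.9300000000000068 noseup deg 4.26 roll(tool x z) 0.25
clock: 6.7
position: [450.4, -19.5, 96.9]
ee_rot: [-0.701, 0.712, -0.03, 0.028]
contact_force: [-0.5, 1.2, -6.1]
gripper_width: 11.6
grasp_force: 59.2
t 6.7 pos [450.4 -19.5  96.9] F [-0.5  1.2 -6.1] T [ 0.03  0.65 -0.01] w 11.6 g 59.2
yaw -0.8799999999999955 noseup deg 4.72 roll(tool x z) 0.09
tool shift [ 0.5  9.4 -0.4]
```

```bash
python3 -m pendant '[[0,-0.003,0.0004,0,0,0,0],[0,-0.003,0.0002,0,0,0,0],[0,-0.003,0.00025,0,0,0,0]]'; python3 st.py; python3 -m pendant '[[0,-0.003,0.0002,0,0,0,0],[0,-0.003,0.0002,0,0,0,0]]'; python3 st.py
```

```text
clock: 7.0
position: [461.9, -19.1, 97.8]
ee_rot: [-0.701, 0.712, -0.031, 0.03]
contact_force: [0.3, -0.1, -5.9]
gripper_width: 11.1
grasp_force: 59.0
t 7.0 pos [461.9 -19.1  97.8] F [ 0.3 -0.1 -5.9] T [ 0.01  0.67 -0.02] w 11.1 g 59.0
yaw -0.8400000000000034 noseup deg 4.95 roll(tool x z) 0.05
clock: 7.2
position: [467.9, -19.2, 98.2]
ee_rot: [-0.701, 0.712, -0.031, 0.03]
contact_force: [0.9, -0.0, -5.5]
gripper_width: 10.8
grasp_force: 59.0
t 7.2 pos [467.9 -19.2  98.2] F [ 0.9 -0.  -5.5] T [ 0.06  0.65 -0.  ] w 10.8 g 59.0
yaw -0.8400000000000034 noseup deg 4.97 roll(tool x z) 0.04
```

```bash
python3 -m pendant '[[0,0,0.0008,0,0,0,0],[0,0,0,0,0,0,0]]'; python3 st.py; python3 -m pendant '[[0,0,0.0006,0,0,0,0],[0,0,0,0,0,0,0]]'; python3 st.py
```

```text
clock: 7.4
position: [467.6, -19.3, 97.4]
ee_rot: [-0.701, 0.712, -0.031, 0.03]
contact_force: [0.0, 0.1, -5.0]
gripper_width: 11.3
grasp_force: 59.0
t 7.4 pos [467.6 -19.3  97.4] F [ 0.   0.1 -5. ] T [-0.01  0.77 -0.04] w 11.3 g 59.0
yaw -0.8499999999999943 noseup deg 4.96 roll(tool x z) 0.04
clock: 7.6
position: [467.5, -19.3, 96.9]
ee_rot: [-0.701, 0.712, -0.031, 0.03]
contact_force: [-0.4, 0.0, -6.2]
gripper_width: 11.6
grasp_force: 59.0
t 7.6 pos [467.5 -19.3  96.9] F [-0.4  0.  -6.2] T [0.05 0.7  0.04] w 11.6 g 59.0
yaw -0.8400000000000034 noseup deg 4.98 roll(tool x z) 0.04
```

Still hanging; lower until the tail touches.

```bash
python3 -m pendant '[[0,0,0.0005,0,0,0,0],[0,0,0,0,0,0,0]]'; python3 st.py; python3 -m pendant '[[0,0,0.0004,0,0,0,0],[0,0,0,0,0,0,0]]'; python3 st.py
```

```text
clock: 7.8
position: [467.8, -19.2, 96.5]
ee_rot: [-0.701, 0.712, -0.031, 0.03]
contact_force: [0.1, -0.1, -5.9]
gripper_width: 11.6
grasp_force: 59.0
t 7.8 pos [467.8 -19.2  96.5] F [ 0.1 -0.1 -5.9] T [-0.02  0.68  0.02] w 11.6 g 59.0
yaw -0.8299999999999983 noseup deg 5.0 roll(tool x z) 0.03
clock: 8.0
position: [467.9, -19.2, 96.3]
ee_rot: [-0.701, 0.711, -0.031, 0.03]
contact_force: [-0.4, -0.3, -3.4]
gripper_width: 11.0
grasp_force: 59.6
t 8.0 pos [467.9 -19.2  96.3] F [-0.4 -0.3 -3.4] T [ 0.03  0.93 -0.02] w 11.0 g 59.6
yaw -0.8199999999999932 noseup deg 5.01 roll(tool x z) 0.04
```

```bash
python3 - <<'E'
from h import *
d=grab('scene','scene4'); im=d['image'][195:295,270:410].astype(np.uint8)
cv2.imwrite('pics/crop4.png',cv2.resize(im,None,fx=5.5,fy=5.5,interpolation=cv2.INTER_CUBIC)[:,:,::-1])
E
```

```text
(no output)
```

View pics/crop4.png

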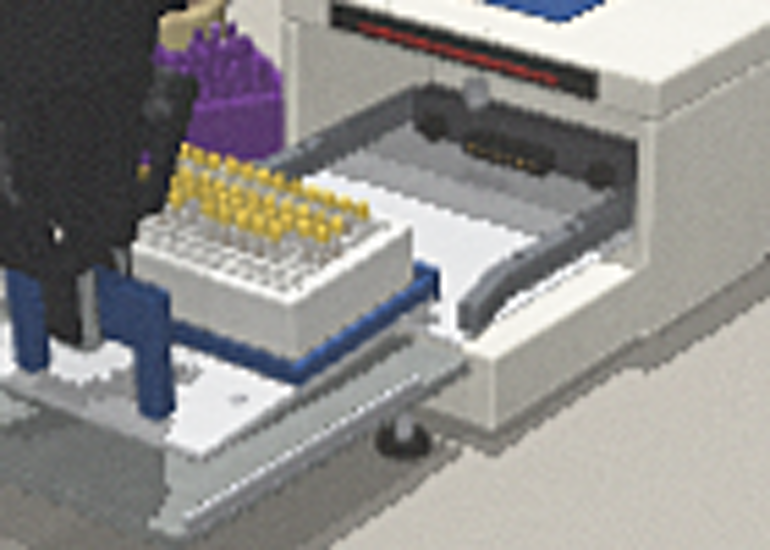

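The crop shows the nose past the sill and above the deck, between the guides with room either side at crop (430,290). The tail is touching the shelf. Now I lower the nose about the tail.

```bash
python3 -m pendant '[[0,-0.0005,0.00018,-0.5,0,0,0],[0,-0.0005,0.00018,-0.5,0,0,0],[0,-0.0005,0.00018,-0.5,0,0,0],[0,0,0,0,0,0,0]]'; python3 st.py; python3 -m pendant '[[0,-0.0005,0.00012,-0.5,0,0,0],[0,-0.0005,0.00012,-0.5,0,0,0],[0,0,0,0,0,0,0]]'; python3 st.py
```

```text
clock: 8.45
position: [469.6, -19.2, 95.9]
ee_rot: [-0.702, 0.712, -0.022, 0.021]
contact_force: [-3.6, 1.5, 2.3]
gripper_width: 11.1
grasp_force: 60.6
t 8.45 pos [469.6 -19.2  95.9] F [-3.6  1.5  2.3] T [ 0.41  1.49 -0.05] w 11.1 g 60.6
yaw -0.8400000000000034 noseup deg 3.47 roll(tool x z) 0.04
clock: 8.75
position: [470.5, -19.2, 95.7]
ee_rot: [-0.702, 0.712, -0.016, 0.015]
contact_force: [-3.5, 2.2, 5.0]
gripper_width: 11.2
grasp_force: 60.6
t 8.75 pos [470.5 -19.2  95.7] F [-3.5  2.2  5. ] T [ 0.42  1.53 -0.01] w 11.2 g 60.6
yaw -0.8299999999999983 noseup deg 2.47 roll(tool x z) 0.04
```

```bash
python3 -m pendant '[[0,-0.0004,-0.0001,-0.5,0,0,0],[0,-0.0004,-0.0001,-0.5,0,0,0],[0,0,0,0,0,0,0]]'; python3 st.py; python3 -m pendant '[[0,-0.0004,0,-0.5,0,0,0],[0,-0.0004,0,-0.5,0,0,0],[0,0,0,0,0,0,0]]'; python3 st.py
```

```text
clock: 9.05
position: [471.7, -19.3, 95.9]
ee_rot: [-0.702, 0.712, -0.01, 0.009]
contact_force: [-4.3, 0.1, 3.1]
gripper_width: 11.2
grasp_force: 60.1
t 9.05 pos [471.7 -19.3  95.9] F [-4.3  0.1  3.1] T [-0.05  0.74 -0.01] w 11.2 g 60.1
yaw -0.8499999999999943 noseup deg 1.55 roll(tool x z) 0.02
clock: 9.35
position: [472.3, -19.4, 96.5]
ee_rot: [-0.702, 0.712, -0.004, 0.003]
contact_force: [-7.6, -0.7, 9.1]
gripper_width: 11.3
grasp_force: 61.6
t 9.35 pos [472.3 -19.4  96.5] F [-7.6 -0.7  9.1] T [ 0.01  1.12 -0.05] w 11.3 g 61.6
yaw -0.8400000000000034 noseup deg 0.54 roll(tool x z) 0.02
```

```bash
python3 -m pendant '[[0,-0.0004,-0.0011,-0.4,0,0,0],[0,-0.0004,-0.0011,-0.4,0,0,0],[0,0,0,0,0,0,0]]'; python3 st.py; python3 -m pendant '[[0,-0.0004,-0.0011,-0.4,0,0,0],[0,-0.0004,-0.0011,-0.4,0,0,0],[0,-0.0004,-0.0011,-0.4,0,0,0],[0,0,0,0,0,0,0]]'; python3 st.py
```

```text
clock: 9.65
position: [473.3, -19.4, 98.7]
ee_rot: [-0.702, 0.712, 0.001, -0.001]
contact_force: [-6.8, 0.4, 7.0]
gripper_width: 10.9
grasp_force: 61.0
t 9.65 pos [473.3 -19.4  98.7] F [-6.8  0.4  7. ] T [-0.1   0.85 -0.04] w 10.9 g 61.0
yaw -0.8400000000000034 noseup deg -0.22 roll(tool x z) 0.02
clock: 10.05
position: [474.7, -19.4, 101.8]
ee_rot: [-0.702, 0.712, 0.009, -0.009]
contact_force: [-5.8, -0.2, 4.9]
gripper_width: 11.2
grasp_force: 60.6
t 10.05 pos [474.7 -19.4 101.8] F [-5.8 -0.2  4.9] T [-0.22  0.59 -0.07] w 11.2 g 60.6
yaw -0.8400000000000034 noseup deg -1.41 roll(tool x z) 0.02
```

```bash
python3 -m pendant '[[0.0004,-0.004,-0.0001,0.2,0,0,0],[0.0003,-0.004,-0.0001,0,0,0,0],[0,-0.004,-0.0001,0,0,0,0],[0,-0.004,-0.0001,0,0,0,0]]'; python3 st.py; python3 -m pendant '[[0,-0.004,-0.0001,0,0,0,0],[0,-0.004,-0.0001,0,0,0,0],[0,-0.004,-0.0001,0,0,0,0]]'; python3 st.py
```

```text
clock: 10.45
position: [490.2, -20.3, 101.6]
ee_rot: [-0.702, 0.712, 0.008, -0.008]
contact_force: [-5.3, 0.2, 3.9]
gripper_width: 11.5
grasp_force: 60.6
t 10.45 pos [490.2 -20.3 101.6] F [-5.3  0.2  3.9] T [ 0.03  0.86 -0.01] w 11.5 g 60.6
yaw -0.8299999999999983 noseup deg -1.27 roll(tool x z) 0.03
clock: 10.75
position: [502.2, -20.5, 101.6]
ee_rot: [-0.702, 0.712, 0.008, -0.008]
contact_force: [-5.9, 0.6, 3.9]
gripper_width: 11.2
grasp_force: 60.6
t 10.75 pos [502.2 -20.5 101.6] F [-5.9  0.6  3.9] T [ 0.    0.86 -0.03] w 11.2 g 60.6
yaw -0.8299999999999983 noseup deg -1.27 roll(tool x z) 0.03
```

```bash
python3 -m pendant '[[0,-0.004,-0.0001,0,0,0,0],[0,-0.004,-0.0001,0,0,0,0],[0,-0.004,-0.0001,0,0,0,0]]'; python3 st.py; python3 -m pendant '[[0,-0.004,-0.0001,0,0,0,0],[0,-0.004,-0.0001,0,0,0,0],[0,-0.004,-0.0001,0,0,0,0],[0,-0.004,-0.0001,0,0,0,0]]'; python3 st.py; python3 -m pendant '[[0,-0.004,-0.0001,0,0,0,0],[0,-0.004,-0.0001,0,0,0,0],[0,-0.004,-0.0001,0,0,0,0],[0,-0.004,-0.0001,0,0,0,0],[0,0,0,0,0,0,0]]'; python3 st.py
python3 - <<'E'
from h import *
d=grab('scene','scene5'); im=d['image'][185:285,280:420].astype(np.uint8)
t=grab('top','top5')['image'][165:305,230:330].astype(np.uint8)
o=np.zeros((500,800,3),np.uint8); a=cv2.resize(t,None,fx=3.5,fy=3.5,interpolation=cv2.INTER_CUBIC); b=cv2.resize(im,None,fx=3.15,fy=3.15,interpolation=cv2.INTER_CUBIC)
o[:a.shape[0],:350]=a; o[:b.shape[0],355:355+b.shape[1]]=b
cv2.imwrite('pics/crop5.png',o[:,:,::-1])
E
```

```text
clock: 11.05
position: [514.3, -20.7, 101.6]
ee_rot: [-0.702, 0.712, 0.008, -0.008]
contact_force: [-6.5, 0.3, 3.8]
gripper_width: 11.3
grasp_force: 60.6
t 11.05 pos [514.3 -20.7 101.6] F [-6.5  0.3  3.8] T [0.04 0.82 0.04] w 11.3 g 60.6
yaw -0.8299999999999983 noseup deg -1.27 roll(tool x z) 0.03
clock: 11.45
position: [530.3, -20.9, 101.6]
ee_rot: [-0.702, 0.712, 0.008, -0.008]
contact_force: [-5.9, 0.1, 3.7]
gripper_width: 11.2
grasp_force: 60.6
t 11.45 pos [530.3 -20.9 101.6] F [-5.9  0.1  3.7] T [-0.02  0.79 -0.03] w 11.2 g 60.6
yaw -0.8299999999999983 noseup deg -1.27 roll(tool x z) 0.03
clock: 11.95
position: [547.1, -21.1, 101.6]
ee_rot: [-0.702, 0.712, 0.007, -0.007]
contact_force: [-2.9, -0.4, 1.7]
gripper_width: 11.2
grasp_force: 60.2
t 11.95 pos [547.1 -21.1 101.6] F [-2.9 -0.4  1.7] T [-0.26  0.21 -0.02] w 11.2 g 60.2
yaw -0.8199999999999932 noseup deg -1.18 roll(tool x z) 0.02
```

View pics/crop5.png

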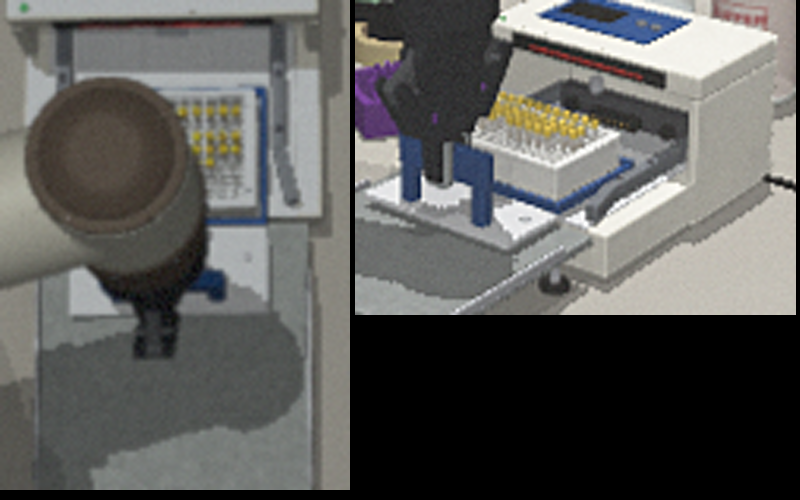

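The crop shows the nose between the guides and short of the hood edge, right side at top-crop (268,90), with the tubes upright. Next I bring the carrier level on the deck.

```bash
python3 -m pendant '[[0,0,0.0008,0.4,0,0,0],[0,0,0.0007,0.4,0,0,0],[0,0,0,0,0,0,0]]'; python3 st.py; python3 -m pendant '[[0,0,0.0005,0.3,0,0,0],[0,0,0,0,0,0,0]]'; python3 st.py
```

```text
clock: 12.35
position: [546.5, -21.0, 99.9]
ee_rot: [-0.702, 0.712, 0.002, -0.003]
contact_force: [-1.2, -1.2, -0.0]
gripper_width: 11.3
grasp_force: 60.0
t 12.35 pos [546.5 -21.   99.9] F [-1.2 -1.2 -0. ] T [-0.41 -0.32 -0.08] w 11.3 g 60.0
yaw -0.8199999999999932 noseup deg -0.4 roll(tool x z) 0.03
clock: 12.55
position: [546.3, -21.0, 99.4]
ee_rot: [-0.702, 0.712, 0.001, -0.001]
contact_force: [0.1, -1.9, -0.1]
gripper_width: 11.2
grasp_force: 59.9
t 12.55 pos [546.3 -21.   99.4] F [ 0.1 -1.9 -0.1] T [-0.41 -0.38 -0.03] w 11.2 g 59.9
yaw -0.8199999999999932 noseup deg -0.15 roll(tool x z) 0.03
```

```bash
python3 -m pendant '[[0,0,0.0004,0.15,0,0,0],[0,0,0,0,0,0,0]]'; python3 st.py; python3 -m pendant '[[0,0,0.0004,0,0,0,0],[0,0,0,0,0,0,0]]'; python3 st.py;  python3 -m pendant '[[0,0,0.0004,0,0,0,0],[0,0,0,0,0,0,0]]'; python3 st.py
```

```text
clock: 12.75
position: [546.2, -21.0, 99.3]
ee_rot: [-0.702, 0.712, -0.0, -0.0]
contact_force: [-0.3, -0.6, 2.1]
gripper_width: 11.1
grasp_force: 60.2
t 12.75 pos [546.2 -21.   99.3] F [-0.3 -0.6  2.1] T [-0.39 -0.11 -0.12] w 11.1 g 60.2
yaw -0.8199999999999932 noseup deg -0.02 roll(tool x z) 0.04
clock: 12.95
position: [546.2, -21.0, 99.2]
ee_rot: [-0.702, 0.712, -0.0, -0.0]
contact_force: [-1.6, -0.3, 6.1]
gripper_width: 11.6
grasp_force: 60.7
t 12.95 pos [546.2 -21.   99.2] F [-1.6 -0.3  6.1] T [-0.25  0.23 -0.14] w 11.6 g 60.7
yaw -0.8100000000000023 noseup deg -0.02 roll(tool x z) 0.04
clock: 13.15
position: [546.2, -21.0, 99.2]
ee_rot: [-0.702, 0.712, -0.0, -0.0]
contact_force: [-1.8, -0.2, 8.0]
gripper_width: 11.5
grasp_force: 61.0
t 13.15 pos [546.2 -21.   99.2] F [-1.8 -0.2  8. ] T [-0.17  0.46 -0.08] w 11.5 g 61.0
yaw -0.8100000000000023 noseup deg -0.01 roll(tool x z) 0.04
```

```bash
python3 -m pendant '[[0,0,-0.0007,0,0,0,0],[0,-0.004,0,0,0,0,0],[0,-0.004,0,0,0,0,0],[0,-0.004,0,0,0,0,0],[0,-0.004,0,0,0,0,0]]'; python3 st.py; python3 -m pendant '[[0,-0.004,0,0,0,0,0],[0,-0.004,0,0,0,0,0],[0,-0.004,0,0,0,0,0],[0,-0.004,0,0,0,0,0]]'; python3 st.py;python3 -m pendant '[[0,-0.003,0,0,0,0,0],[0,-0.003,0,0,0,0,0],[0,-0.003,0,0,0,0,0]]'; python3 st.py;
```

```text
clock: 13.65
position: [559.4, -21.6, 99.2]
ee_rot: [-0.702, 0.712, 0.002, -0.003]
contact_force: [-9.8, -0.3, 11.1]
gripper_width: 11.2
grasp_force: 61.6
t 13.65 pos [559.4 -21.6  99.2] F [-9.8 -0.3 11.1] T [0.09 1.89 0.01] w 11.2 g 61.6
yaw -0.8400000000000034 noseup deg -0.39 roll(tool x z) 0.08
clock: 14.05
position: [575.5, -21.9, 99.3]
ee_rot: [-0.702, 0.712, 0.002, -0.003]
contact_force: [-9.2, 0.8, 9.8]
gripper_width: 11.0
grasp_force: 61.6
t 14.05 pos [575.5 -21.9  99.3] F [-9.2  0.8  9.8] T [0.   1.83 0.02] w 11.0 g 61.6
yaw -0.8499999999999943 noseup deg -0.38 roll(tool x z) 0.08
clock: 14.35
position: [584.6, -22.0, 99.3]
ee_rot: [-0.702, 0.712, 0.002, -0.003]
contact_force: [-9.3, 0.7, 10.0]
gripper_width: 11.5
grasp_force: 61.5
t 14.35 pos [584.6 -22.   99.3] F [-9.3  0.7 10. ] T [0.   1.73 0.  ] w 11.5 g 61.5
yaw -0.8499999999999943 noseup deg -0.37 roll(tool x z) 0.08
```

```bash
python3 -m pendant '[[0,-0.002,-0.0006,0,0,0,0],[0,-0.003,0,0,0,0,0],[0,-0.003,0,0,0,0,0]]'; python3 st.py; python3 -m pendant '[[0,-0.002,0,0,0,0,0],[0,-0.002,0,0,0,0,0],[0,-0.002,0,0,0,0,0]]'; python3 st.py;python3 -m pendant '[[0,-0.002,0,0,0,0,0],[0,-0.002,0,0,0,0,0]]'; python3 st.py
```

```text
clock: 14.65
position: [592.7, -21.9, 99.3]
ee_rot: [-0.702, 0.712, 0.002, -0.003]
contact_force: [-7.5, 0.2, 7.1]
gripper_width: 10.9
grasp_force: 61.0
t 14.65 pos [592.7 -21.9  99.3] F [-7.5  0.2  7.1] T [0.02 1.39 0.  ] w 10.9 g 61.0
yaw -0.8499999999999943 noseup deg -0.36 roll(tool x z) 0.06
clock: 14.95
position: [598.3, -22.0, 99.3]
ee_rot: [-0.702, 0.712, 0.002, -0.003]
contact_force: [-8.7, 0.4, 7.9]
gripper_width: 11.0
grasp_force: 61.2
t 14.95 pos [598.3 -22.   99.3] F [-8.7  0.4  7.9] T [ 0.1   1.53 -0.  ] w 11.0 g 61.2
yaw -0.8599999999999994 noseup deg -0.42 roll(tool x z) 0.07
clock: 15.15
position: [603.0, -22.0, 99.3]
ee_rot: [-0.702, 0.712, 0.002, -0.002]
contact_force: [-6.7, 0.1, 6.3]
gripper_width: 11.4
grasp_force: 60.9
t 15.15 pos [603.  -22.   99.3] F [-6.7  0.1  6.3] T [-0.01  1.21 -0.  ] w 11.4 g 60.9
yaw -0.8400000000000034 noseup deg -0.32 roll(tool x z) 0.06
```

```bash
for i in 1; do python3 -m pendant '[[0,-0.002,0,0,0,0,0],[0,-0.002,0,0,0,0,0]]'; python3 -m pendant '[[0,-0.002,0,0,0,0,0],[0,-0.002,0,0,0,0,0]]';  python3 -m pendant '[[0,-0.0015,0,0,0,0,0],[0,-0.0015,0,0,0,0,0]]'; done | grep -E 'posi|contact'; python3 st.py
```

```text
position: [607.0, -22.1, 99.3]
contact_force: [-7.3, 0.7, 6.7]
position: [611.0, -22.1, 99.3]
contact_force: [-7.0, 0.1, 5.8]
position: [612.2, -22.3, 99.3]
contact_force: [-12.8, 0.1, 9.8]
t 15.75 pos [612.2 -22.3  99.3] F [-12.8   0.1   9.8] T [0.2  2.48 0.11] w 11.6 g 61.6
yaw -0.8499999999999943 noseup deg -0.57 roll(tool x z) 0.08
```

```bash
python3 -m pendant '[[0,-0.001,0,0,0,0,0],[0,-0.001,0,0,0,0,0]]' | grep -E 'posi|contact'; python3 -m pendant '[[0,-0.001,0,0,0,0,0],[0,-0.001,0,0,0,0,0]]'| grep -E 'posi|contact';  python3 -m pendant '[[0,-0.001,0,0,0,0,0],[0,-0.001,0,0,0,0,0]]' | grep -E 'posi|contact'; python3 st.py
```

```text
position: [613.7, -22.4, 99.3]
contact_force: [-14.1, 1.3, 9.7]
position: [615.4, -22.5, 99.3]
contact_force: [-14.0, 1.9, 11.2]
position: [617.1, -22.6, 99.3]
contact_force: [-15.0, 0.3, 11.7]
t 16.35 pos [617.1 -22.6  99.3] F [-15.    0.3  11.7] T [0.29 2.97 0.1 ] w 11.1 g 61.9
yaw -0.8599999999999994 noseup deg -0.69 roll(tool x z) 0.09
```

```bash
python3 -m pendant '[[0,-0.001,0,0,0,0,0],[0,-0.001,0,0,0,0,0]]' | grep -E 'posi|contact'; python3 -m pendant '[[0,-0.001,0,0,0,0,0]]'| grep -E 'posi|contact';  python3 -m pendant '[[0,-0.001,0,0,0,0,0]]' | grep -E 'posi|contact'; python3 st.py
```

```text
position: [618.8, -22.6, 99.3]
contact_force: [-15.6, 0.9, 12.8]
position: [619.6, -22.6, 99.3]
contact_force: [-16.8, 1.4, 13.1]
position: [619.8, -22.7, 99.3]
contact_force: [-19.5, 2.2, 15.8]
t 16.75 pos [619.8 -22.7  99.3] F [-19.5   2.2  15.8] T [0.64 4.11 0.15] w 11.3 g 63.2
yaw -0.8599999999999994 noseup deg -0.87 roll(tool x z) 0.11
```

```bash
python3 -m pendant '[[0,-0.0006,0,0,0,0,0],[0,0,0,0,0,0,0],[0,0,0,0,0,0,0]]' | grep -E 'posi|contact'; python3 -m pendant '[[0,0.0015,0,0,0,0,0],[0,0.0015,0,0,0,0,0]]'| grep -E 'posi|contact';  python3 -m pendant '[[0,0.001,0,0,0,0,0],[0,0.001,0,0,0,0,0],[0,0,0,0,0,0,0]]' | grep -E 'posi|contact'; python3 st.py
```

```text
position: [619.9, -22.7, 99.3]
contact_force: [-19.1, 1.5, 15.0]
position: [619.9, -22.6, 99.3]
contact_force: [-9.4, -0.0, 6.7]
position: [619.8, -22.5, 99.3]
contact_force: [-5.6, -1.5, 5.9]
t 17.55 pos [619.8 -22.5  99.3] F [-5.6 -1.5  5.9] T [-0.27  1.    0.02] w 11.0 g 60.7
yaw -0.8299999999999983 noseup deg -0.28 roll(tool x z) 0.07
```

```bash
python3 -m pendant '[[0,0.0015,-0.0003,0,0,0,0],[0,0,0,0,0,0,0]]'| grep -E 'posi|contact';  python3 -m pendant '[[0,0.0015,0,0,0,0,0],[0,0,0,0,0,0,0]]' | grep -E 'posi|contact';python3 -m pendant '[[0,0.0015,0,0,0,0,0],[0,0,0,0,0,0,0]]' | grep -E 'posi|contact';python3 -m pendant '[[0,0.0015,0,0,0,0,0],[0,0,0,0,0,0,0]]' | grep -E 'posi|contact'; python3 st.py
```

```text
position: [619.1, -22.2, 99.3]
contact_force: [-3.9, -0.4, 3.0]
position: [618.3, -22.1, 99.3]
contact_force: [-2.1, -0.6, 0.1]
position: [616.8, -22.0, 99.4]
contact_force: [-2.1, -0.9, 0.3]
position: [616.4, -22.0, 99.5]
contact_force: [3.2, -1.3, -3.7]
t 18.35 pos [616.4 -22.   99.5] F [ 3.2 -1.3 -3.7] T [-0.56 -0.77 -0.13] w 11.2 g 59.5
yaw -0.8299999999999983 noseup deg 0.06 roll(tool x z) 0.02
```

It stopped after springing back about 3 mm and now resists being pulled, so the catch is holding. I'll ease off, release and raise the gripper.

```bash
python3 -m pendant '[[0,0.0007,0.0003,0,0,0,0],[0,0,0,0,0,0,0]]'; python3 -m pendant '[[0,-0.0015,0.0002,0,0,0,0],[0,0,0,0,0,0,0]]'; python3 -m pendant '[[0,0,0,0,0,0,0.035],[0,0,0,0,0,0,0.035],[0,0,0,0,0,0,0.035],[0,0,0,0,0,0,0.035],[0,0,0,0,0,0,0.035]]'; python3 st.py
```

```text
clock: 18.55
position: [616.4, -21.9, 99.4]
ee_rot: [-0.702, 0.712, -0.001, 0.001]
contact_force: [6.0, -1.4, -4.5]
gripper_width: 11.2
grasp_force: 59.3
clock: 18.75
position: [616.5, -22.0, 99.4]
ee_rot: [-0.702, 0.712, 0.0, -0.001]
contact_force: [1.5, -0.7, -1.5]
gripper_width: 10.9
grasp_force: 59.8
clock: 19.25
position: [616.3, -22.0, 99.2]
ee_rot: [-0.702, 0.712, 0.0, -0.001]
contact_force: [-0.0, 0.1, -0.4]
gripper_width: 35.0
grasp_force: 0.0
t 19.25 pos [616.3 -22.   99.2] F [-0.   0.1 -0.4] T [-0.03  0.02  0.05] w 35.0 g 0.0
yaw -0.8299999999999983 noseup deg -0.06 roll(tool x z) 0.03
```

```bash
python3 -m pendant '[[0,0,-0.01,0,0,0,0.035],[0,0,-0.03,0,0,0,0.035],[0,0,-0.05,0,0,0,0.035],[0,0,-0.05,0,0,0,0.035],[0,0.05,-0.02,0,0,0,0.035],[0,0.05,0,0,0,0,0.035],[0,0.05,0,0,0,0,0.035],[0,0,0,0,0,0,0.035],[0,0,0,0,0,0,0.035]]'; python3 - <<'E'
from h import *
d=grab('scene','scene6'); im=d['image'][180:290,260:420].astype(np.uint8)
t=grab('top','top6')['image'][160:305,230:330].astype(np.uint8)
o=np.zeros((510,800,3),np.uint8); a=cv2.resize(t,None,fx=3.5,fy=3.5,interpolation=cv2.INTER_CUBIC); b=cv2.resize(im,None,fx=2.78,fy=2.78,interpolation=cv2.INTER_CUBIC)
o[:a.shape[0],:350]=a; o[:b.shape[0],355:355+b.shape[1]]=b[:,:445]
cv2.imwrite('pics/crop6.png',o[:,:,::-1])
E
```

```text
clock: 20.15
position: [469.5, -20.0, 259.5]
ee_rot: [-0.702, 0.712, -0.001, 0.001]
contact_force: [0.7, 0.6, -0.1]
gripper_width: 35.0
grasp_force: 0.0
```

View pics/crop6.png

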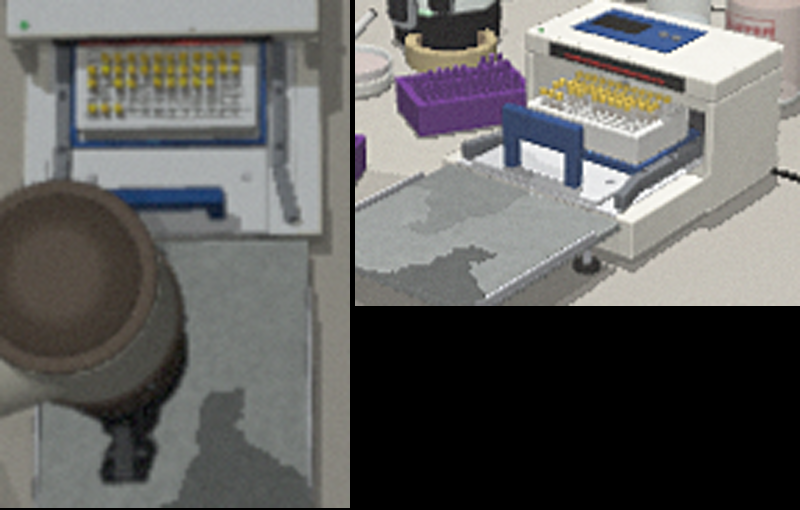

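The picture shows the carrier fully on the deck under the hood, with its handle at top-crop (165,200), its tubes upright and the gripper clear. I'm handing in.

```bash
python3 -c "
from bench import arm
print(arm.job_done())"
```

```text
the job is handed in; nothing more can be done
None
```

The carrier is docked and held by the catch with its tubes upright, and the job is handed in at about 20 s; however, the wrist force showed it hanging about 1–2 mm clear of the shelf for roughly a second before I lowered its tail back on, and I pressed it about 40 N onto the shelf early in the slide.

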